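# Swing the filter spout over the mug and open the tap

### The arm

A 6-joint arm with a two-finger parallel gripper is mounted at the origin on a cart in front of the work surface, level with it; the furniture and walls round the work are solid. World frame = base frame: x ahead of the robot, y to its left, z up, the work surface at z = 0. Lengths are in m, angles in rad, forces in N, time in s.
With the tool pointing down it reaches from about 0.325 to 0.875 m from the base axis. Payload 4.4 kg.
Tool frame: the origin (TCP) lies midway between the tips of the shut fingers; the grasp point (between the pads) lies grip_depth behind it (grip_depth is the distance from the TCP to the grasp point, in m); z points along the fingers, y is the line along which they close (so a half turn about z gives the same grasp; the last joint's range is limited). The gripper opens to 85 mm and grips with 20 to 120 N. Pads are 22 mm wide; open, the fingers measure 114 mm over their backs; the gripper's body (76 mm by 85 mm) begins 54 mm behind the grasp point. The pads swing forward as they close: fully open they stand 13 mm farther back than shut.
Start: joints at [1.183, 0.207, 1.542, -0, 1.393, -0.15], TCP at [0.135, 0.559, 0.231] pointing down, gripper open.
Joint ranges: [-2.73, 2.73], [-0.86, 2.22], [0.23, 2.46], [-1.11, 4.25], [0.08, 2.63], [-2.82, 2.82]. Speed limits (rad/s): [2.79, 2.79, 3.14, 3.14, 3.14, 3.14].

### API

Orientations are given as [roll, pitch, yaw] about the fixed x, y, z axes, in that order (R = Rz(yaw) Ry(pitch) Rx(roll)).
In Python, from station import * gives the robot as it stands. The module is installed in compiled form; this text tells all that it offers.
- The arm moves only by the tool move_arm, never from a script. Its argument "targets" is a list of rows, each an object of numbers: "tx", "ty", "tz": the shift along the tool's x, y, z in units of 20 cm (1.0 is 20 cm); "ax", "ay", "az": the turn, a rotation vector about the tool's x, y, z in units of 0.1 rad (1.0 is 0.1 rad); "grip": the opening in per cent of the stroke, from 0 (shut) to 100 (fully open). In form: [{"tx": .., "ty": .., "tz": .., "ax": .., "ay": .., "az": .., "grip": ..}, ...]. A call has 1 to 5 rows; each row shifts and turns the commanded pose from where the row before left it, along the tool's axes as they then stand; what a row does not reach is not made up. A row lasts 1/8 s, in which the tool goes at most 62.5 mm and 10.7 degrees, less where a joint would pass 70% of its speed; a pose out of reach is approached as far as the arm can. A call with a number of a shift or a turn outside -1 to 1 is refused whole. A call with a gripper value outside its range is refused whole. The fingers move at their own pace and stop on an object; "grip_force" is the grip in N (left out, the last holds). Time passes only in rows, so rows that do not move let the fingers close. It gives the time, the measured TCP pose, the force, the opening and the grip force at its end, in the units of the state.
- get_obs(): the state, without advancing time (a new reading comes with each control period).
- grab_frame(name): name is "side" or "top"; returns a dict with "frame" (480x640x3 uint8, red, green, blue), "fx", "fy", "cx", "cy" (pixels), "D" ([k1, k2, p1, p2, k3] as OpenCV has them; the pictures are not rectified), "R" (3x3) and "t" (3): a world point X has camera coordinates R X + t. Camera axes: x right, y down, z forward; pixel columns grow to the right and rows downward; lengths in m; the calibration is good to about 2 mm. A picture is of the moment at which its call begins. There is no depth.
- close_job(): hands the job in; it is judged then, once.
The state is a dict: "time": time; "joint_positions": joint angles; "qvel": joint speeds; "joint_efforts": joint torques, N m; "ee_pos": TCP position; "tcp_rot": TCP orientation; "contact_force": force on the tool from outside, world axes, zero at the start; "moment": the same for the moment, N m; "grip_width": finger opening in m; "grasp_force": force on a finger pad.
Only numpy, scipy, OpenCV 4.12 (cv2) and the standard library are available. Lean on these libraries where they do the work, as an engineer would, in place of code of your own. Each camera call takes 0.05 s, during which the arm holds its last target. There are 200 camera calls.

### The job

Get the water filter ready to fill the large mug in front of it: with a fingertip gently push the spout round until its outlet stands over the mouth of the large mug, and only then push the tap lever round to its open stop. Grasp, lift or shift nothing: the filter, the mug, the glass and the small cup beside it stay standing where they are.

Things in the scene. Friction and masses are not known exactly. Their poses are not given: they have to be found in the camera images.
- water_filter: countertop water filter, white rounded box 130 (x) x 220 (y) x 105 mm high, about 2.5 kg, standing loose (it slides if pushed with more than some 15 N). Origin: centre of its underside; z up; its front is its -x side, where the vessels stand; +y is left as the robot sees it. On top a cartridge cap at x 22, y 55 mm, radius 36, up to 119 mm high; nothing on it is higher than 162 mm.
- spout_pivot (a point): point on the spout's upright pivot axis, at x -35, y 0 mm in the filter's frame, 150 mm above the worktop. The spout is a level round steel tube of radius 8 mm, its axis at this height, reaching 135 mm out, with a nozzle of radius 10 mm at its end hanging down to 116 mm. It can be pushed anywhere along the tube.
- spout_arm (a joint): angle of the spout (rad, -1.2 to 1.5): 0 points straight to the filter's front (-x), positive is swung to its +y side; the direction is (-cos q, sin q) in the filter's frame. Starts parked at 1.25 to 1.45. Light friction (0.08 N m); stays where it is left.
- outlet (a point): centre of the lower end of the spout's nozzle, 135 mm from the pivot, 116 mm above the worktop
- lever_pivot (a point): point on the tap lever's upright pivot axis, at x -30, y -78 mm in the filter's frame, 147 mm above the worktop. The lever is a flat level steel bar 14 mm wide, 9 mm thick, its middle at this height, 75 mm long from the pivot, with a round end
- tap_lever (a joint): angle of the tap lever (rad): 0 is closed, it points to the filter's back (+x); 1.5 is the open stop, it points to the filter's -y side, turned clockwise seen from above; the direction is (cos q, -sin q) in the filter's frame. Starts at 0 to 0.15. Friction 0.10 N m; stays where it is left.
- lever_tip (a point): centre of the lever's round end, 66 mm from its pivot, 147 mm above the worktop
- mug_large: large white mug with a handle, bowl 92 mm in diameter, 95 mm high, standing loose in front of the filter. Origin: on its underside, midway of its whole length including the handle; the handle is at its -y side, the bowl's axis at y +16.5 mm. It stands left, middle or right of the filter's front.
- mug_mouth (a point): centre of the large mug's mouth, 95 mm above the worktop; it lies 115 to 155 mm from the spout's pivot axis
- glass: clear tumbler 81 mm in diameter, 91 mm high, without a handle, loose, in front of the filter (not to be filled). Origin: centre of its underside
- cup_small: small white coffee cup with a handle, bowl 59 mm in diameter, 55 mm high, loose, in front of the filter (not to be filled). Origin: on its underside, midway of its length including the handle
There are look-alikes about, which are no part of the job. What is shaped like the mug_large but brown is not meant.

How it is judged:
On the way, in this order (a step that is already met when the one before it is completed fails the run):
1. the spout's outlet is over the large mug's mouth while the tap is still closed (horizontal distance between outlet and mug_mouth below 0.025 m and value of joint tap_lever below 0.4 rad), for 0.2 s.
2. the tap lever is at its open stop (value of joint tap_lever above 1.35 rad), for 0.2 s.
At the end, for the whole second after the job is handed in: the outlet is within 25 mm horizontally of the centre of the large mug's mouth, the tap lever is within 0.15 rad of its open stop (above 1.35), the mug and the filter stand upright and at rest (horizontal distance between outlet and mug_mouth below 0.025 m and value of joint tap_lever above 1.35 rad and angle between mug_large's own z axis and vertical below 0.1 rad and angle between water_filter's own z axis and vertical below 0.05 rad and linear speed of each of mug_large, water_filter below 0.02 m/s); the robot touches nothing.
It fails at once if the tap is opened (beyond 0.4 rad) while the outlet is not over the large mug (more than 35 mm off) (value of joint tap_lever above 0.4 rad and horizontal distance between outlet and mug_mouth above 0.035 m).
It fails at once if the filter is lifted or shifted by more than 20 mm (distance of water_filter from where it was at the start of the episode above 0.02 m).
It fails at once if the fingers press on the filter, spout or lever with more than 40 N (contact force between the fingers and water_filter above 40 N).
It fails at once if the large mug is lifted or shifted by more than 15 mm (distance of mug_large from where it was at the start of the episode above 0.015 m).
It fails at once if the glass or the small cup is lifted or shifted by more than 15 mm (distance of any of glass, cup_small from where it was at the start of the episode above 0.015 m).
It also fails if it takes over 67 s, if anything falls off the work surface, if the arm or the gripper's body presses on something with over 40 N, if the wrist force passes 120 N, or if a joint passes its speed limit or range.

## Working session

There is one attempt and no reset: what is moved stays moved. The work goes in short steps, Python scripts to look and compute and a tool call to move; the robot and the scene stay as the last step left them, time stands still between calls to the robot, and variables do not carry over. Pictures are saved under pics/ and viewed, at most 10 in all, crops included, and the job is handed in when it is done.

Besides the shell and the picture viewer there is one more tool, called after "Emit:" as name(argument=value, ...), one argument or row to a line, values as JSON. move_arm: Moves the arm, as the interface text tells. Its arguments: {"type":"object","properties":{"targets":{"type":"array"},"grip_force":{"type":"number"}},"required":["targets"]}

```bash
mkdir -p pics
cat > h.py <<'E'
from station import *
import numpy as np, cv2
def snap(n,f):
    d=grab_frame(n); cv2.imwrite(f'pics/{f}.png',d['frame'][:,:,::-1]); 
    np.savez(f'pics/{f}.npz',**{k:np.array(v) for k,v in d.items()}); return d
def load(f): return dict(np.load(f'pics/{f}.npz'))
def K(d): return np.array([[d['fx'],0,d['cx']],[0,d['fy'],d['cy']],[0,0,1]],float)
def plane(d,uv,z):
    uv=np.array(uv,float).reshape(-1,1,2)
    n=cv2.undistortPoints(uv,K(d),np.array(d['D'],float)).reshape(-1,2)
    R=np.array(d['R']);t=np.array(d['t'])
    r=np.c_[n,np.ones(len(n))]@R; c=-R.T@t
    return c+r*((z-c[2])/r[:,2])[:,None]
def proj(d,X):
    return cv2.projectPoints(np.array(X,float).reshape(-1,3),cv2.Rodrigues(np.array(d['R'],float))[0],np.array(d['t'],float),K(d),np.array(d['D'],float))[0].reshape(-1,2)
E
python3 - <<'E'
from h import *
for n in('top','side'):
    d=snap(n,n+'0'); print(n,-np.array(d['R']).T@d['t'],d['fx'])
print(get_obs())
E
```

```text
top [0.36609582 0.2839448  1.03617801] 606.7055270118535
side [0.42862815 1.0513339  0.42220227] 506.2365354193254
{'time': 0.1, 'joint_positions': array([ 1.18348787e+00,  2.07330290e-01,  1.54280128e+00, -2.65746664e-05,
        1.39351187e+00, -1.50479938e-01]), 'qvel': array([ 7.77092951e-04,  9.16671334e-05, -4.07829332e-03,  1.50896304e-03,
        6.32296417e-04, -1.57523300e-04]), 'joint_efforts': array([ 4.18064501e-04, -3.84087324e+01, -2.92547625e+01, -3.05165095e-04,
        4.90116334e-03, -2.16686504e-05]), 'ee_pos': array([0.13465508, 0.55831112, 0.23024909]), 'tcp_rot': array([-3.13956113e+00, -2.81585253e-04,  2.90476856e+00]), 'contact_force': array([ 0.17913948, -0.96733543,  0.59181723]), 'moment': array([ 0.05998561,  0.03785891, -0.01353685]), 'grasp_force': 0.0, 'grip_width': 0.08506206990941981}
```

View pics/top0.png

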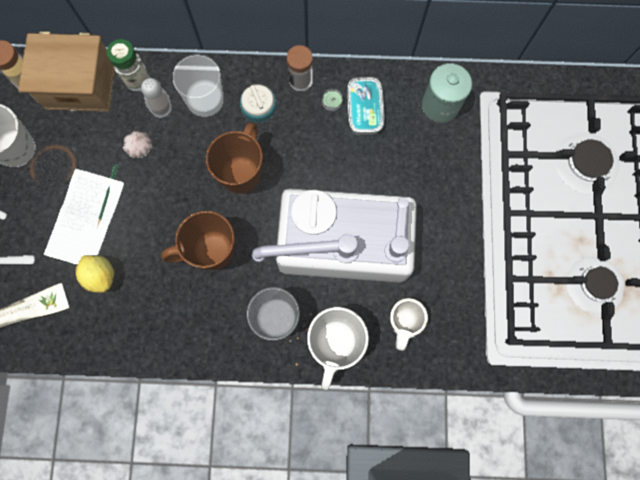

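View pics/side0.png

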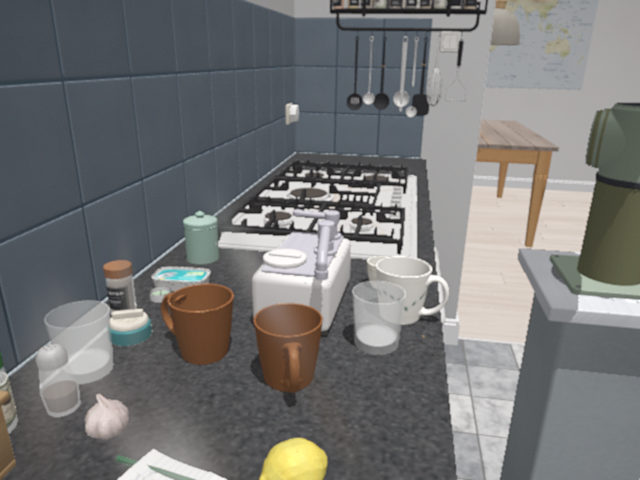

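Top view: filter at (346,235), with spout pivot (347,245), nozzle (258,254), lever pivot (399,246) and tip about (404,207). Mug-shaped candidates are white (338,338), brown (205,241), brown (234,160), the small white cup (408,316), and a white vessel at the edge (8,138). The white mug at (338,338) fits: it is white, large, has a handle and stands in front of the filter between the glass (273,314) and the small cup.

Run:
```python
from h import *
d=load('top0'); f=d['frame']
c=cv2.resize(f[180:400,230:450],None,fx=2.7,fy=2.7,interpolation=cv2.INTER_CUBIC); cv2.imwrite('pics/crop.png',c[:,:,::-1])
g=cv2.inRange(f,(150,150,150),(255,255,255)); g[:290]=0; g[385:]=0
for k in cv2.findContours(g,cv2.RETR_EXTERNAL,2)[0]:
    if cv2.contourArea(k)>300: print(cv2.contourArea(k),cv2.boundingRect(k))
for n,uv,z in [('mouth',(338,337),.095),('spiv',(347,244),.158),('noz',(258,253),.158),('lpiv',(399,245),.155),('ltip',(404,207),.152),('glass',(273,313),.091),('cup',(408,316),.055)]: print(n,plane(d,uv,z)[0].round(4))
print(plane(d,[(320,100),(320,300)],0))
```

```text
3069.5 (307, 307, 61, 78)
899.0 (259, 300, 35, 35)
1225.5 (390, 298, 38, 52)
4724.0 (515, 290, 125, 54)
4066.5 (485, 290, 155, 81)
1281.5 (0, 290, 69, 35)
mouth [0.4252 0.2496 0.095 ]
spiv [0.5577 0.2424 0.158 ]
noz [0.5393 0.3734 0.158 ]
lpiv [0.5597 0.1651 0.155 ]
ltip [0.6194 0.1574 0.152 ]
glass [0.4585 0.3514 0.091 ]
cup [0.4653 0.1366 0.055 ]
[[0.86279571 0.29158139 0.        ]
 [0.4925176  0.27869557 0.        ]]
```

View pics/crop.png

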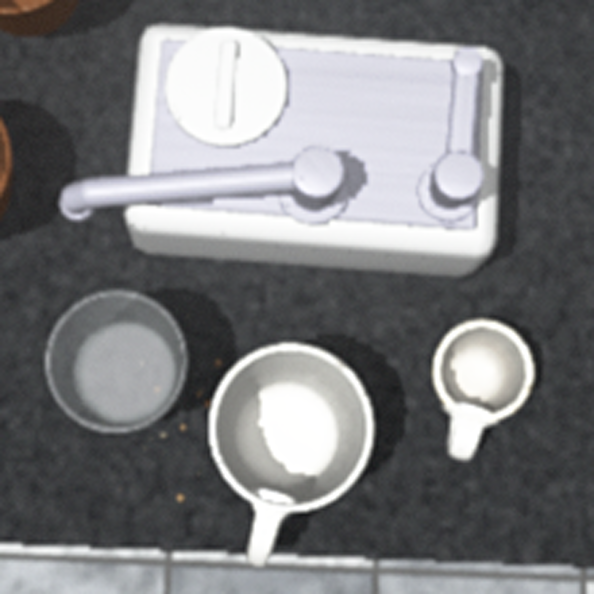

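The crop confirms the large white mug with its handle toward the robot; mouth centre is at px (338,337), world (0.425,0.250). The spout must go from q≈1.43 to ≈0.07 about pivot (0.557,0.240). First I shut the fingers and square the tool.

Emit:
move_arm(
  targets=[
    {"az": -0.8,"grip": 0},
    {"az": -0.8,"grip": 0},
    {"az": -0.77,"grip": 0},
    {"tx": -0.2265,"ty": -0.107,"grip": 0},
    {"tx": -0.2265,"ty": -0.107,"grip": 0},
  ],
)

```text
schema error: expected keys tx, ty, tz, ax, ay, az, grip
```

Run:
```python
from h import *
d=load('top0')
for n,uv,z in [('spiv',(348.9,244.8),.162),('lpiv',(399.6,244.8),.160),('ltip',(403.3,203.5),.1515),('noz',(257.8,253.5),.155)]: print(n,plane(d,uv,z)[0].round(4))
o=get_obs(); print(o['ee_pos'],o['tcp_rot'],o['grip_width'])
```

```text
spiv [0.5557 0.2398 0.162 ]
lpiv [0.5589 0.1649 0.16  ]
ltip [0.625  0.1585 0.1515]
noz [0.5391 0.3739 0.155 ]
[0.13465508 0.55831112 0.23024909] [-3.13956113e+00 -2.81585253e-04  2.90476856e+00] 0.08506206990941981
```

Emit:
move_arm(
  targets=[
    {"tx": 0,"ty": 0,"tz": 0,"ax": 0,"ay": 0,"az": -0.8,"grip": 0},
    {"tx": 0,"ty": 0,"tz": 0,"ax": 0,"ay": 0,"az": -0.8,"grip": 0},
    {"tx": 0,"ty": 0,"tz": 0,"ax": 0,"ay": 0,"az": -0.77,"grip": 0},
    {"tx": -0.22,"ty": -0.1,"tz": 0,"ax": 0,"ay": 0,"az": 0,"grip": 0},
    {"tx": -0.22,"ty": -0.1,"tz": 0,"ax": 0,"ay": 0,"az": 0,"grip": 0},
  ],
)

```text
time: 0.72
ee_pos: [0.2231, 0.5184, 0.2306]
tcp_rot: [-3.141, -0.0, -3.139]
contact_force: [1.8, 0.6, 0.1]
grip_width: -0.0004
grasp_force: 0.0
```

Emit:
move_arm(
  targets=[
    {"tx": -0.23,"ty": -0.11,"tz": 0,"ax": 0,"ay": 0,"az": 0,"grip": 0},
    {"tx": -0.23,"ty": -0.11,"tz": 0,"ax": 0,"ay": 0,"az": 0,"grip": 0},
    {"tx": -0.23,"ty": -0.11,"tz": 0,"ax": 0,"ay": 0,"az": 0,"grip": 0},
    {"tx": -0.23,"ty": -0.11,"tz": 0,"ax": 0,"ay": 0,"az": 0,"grip": 0},
    {"tx": -0.23,"ty": -0.11,"tz": 0,"ax": 0,"ay": 0,"az": 0,"grip": 0},
  ],
)

```text
time: 1.35
ee_pos: [0.454, 0.4079, 0.2307]
tcp_rot: [-3.141, -0.001, -3.141]
contact_force: [-0.1, 0.4, 0.3]
grip_width: -0.0001
grasp_force: 0.0
```

Emit:
move_arm(
  targets=[
    {"tx": -0.23,"ty": -0.11,"tz": 0,"ax": 0,"ay": 0,"az": 0,"grip": 0},
    {"tx": -0.23,"ty": -0.1,"tz": 0,"ax": 0,"ay": 0,"az": 0,"grip": 0},
    {"tx": -0.23,"ty": -0.1,"tz": 0,"ax": 0,"ay": 0,"az": 0,"grip": 0},
    {"tx": 0,"ty": 0,"tz": 0,"ax": 0,"ay": 0,"az": 0,"grip": 0},
  ],
)

```text
time: 1.85
ee_pos: [0.5937, 0.3443, 0.2298]
tcp_rot: [-3.14, -0.001, 3.137]
contact_force: [-0.1, 0.4, -0.4]
grip_width: -0.0002
grasp_force: 0.0
```

Emit:
move_arm(
  targets=[
    {"tx": 0,"ty": 0,"tz": 0.13,"ax": 0,"ay": 0,"az": 0,"grip": 0},
    {"tx": 0,"ty": 0,"tz": 0.13,"ax": 0,"ay": 0,"az": 0,"grip": 0},
    {"tx": 0,"ty": 0,"tz": 0.13,"ax": 0,"ay": 0,"az": 0,"grip": 0},
    {"tx": 0,"ty": 0,"tz": 0.1,"ax": 0,"ay": 0,"az": 0,"grip": 0},
    {"tx": 0,"ty": 0,"tz": 0,"ax": 0,"ay": 0,"az": 0,"grip": 0},
  ],
)

```text
time: 2.48
ee_pos: [0.5887, 0.3467, 0.1306]
tcp_rot: [-3.14, -0.005, -3.141]
contact_force: [-1.2, -0.2, -0.7]
grip_width: 0.0001
grasp_force: 0.0
```

Run:
```python
from h import *
o=get_obs(); p=o['ee_pos'];print(p,o['tcp_rot'])
P=np.array([.5565,.240]); prev=p[:2]
for q in np.arange(1.4,.15,-.12):
    r=.1; w=P+r*np.array([-np.cos(q),np.sin(q)])+.022*np.array([np.sin(q),np.cos(q)])
    d=w-prev; print(round(q,2),w.round(3),'tx %.3f ty %.3f'%(-d[0]/.2,d[1]/.2)); prev=w
```

```text
[0.58872739 0.34673316 0.13057055] [-3.13958504 -0.00504252 -3.14077707]
1.4 [0.561 0.342] tx 0.138 ty -0.022
1.28 [0.549 0.342] tx 0.061 ty -0.001
1.16 [0.537 0.34 ] tx 0.061 ty -0.008
1.04 [0.525 0.337] tx 0.059 ty -0.015
0.92 [0.513 0.333] tx 0.057 ty -0.022
0.8 [0.503 0.327] tx 0.054 ty -0.029
0.68 [0.493 0.32 ] tx 0.050 ty -0.035
0.56 [0.483 0.312] tx 0.046 ty -0.041
0.44 [0.475 0.302] tx 0.040 ty -0.046
0.32 [0.468 0.292] tx 0.034 ty -0.051
0.2 [0.463 0.281] tx 0.028 ty -0.055
```

Emit:
move_arm(
  targets=[
    {"tx": 0.07,"ty": -0.01,"tz": 0,"ax": 0,"ay": 0,"az": 0,"grip": 0},
    {"tx": 0.07,"ty": -0.01,"tz": 0,"ax": 0,"ay": 0,"az": 0,"grip": 0},
    {"tx": 0.06,"ty": 0,"tz": 0,"ax": 0,"ay": 0,"az": 0,"grip": 0},
    {"tx": 0.06,"ty": -0.01,"tz": 0,"ax": 0,"ay": 0,"az": 0,"grip": 0},
  ],
)

```text
time: 2.98
ee_pos: [0.5388, 0.3412, 0.1342]
tcp_rot: [3.141, 0.002, -3.141]
contact_force: [1.6, -0.2, 0.4]
grip_width: 0.0001
grasp_force: 0.5
```

Run:
```python
from h import *
d=snap('top','t1');f=d['frame'][130:370,200:500]
cv2.imwrite('pics/t1c.png',cv2.resize(f,None,fx=2.5,fy=2.5)[:,:,::-1]); print(get_obs()['contact_force'])
```

```text
[-0.74907037 -0.17577669 -0.04836638]
```

View pics/t1c.png

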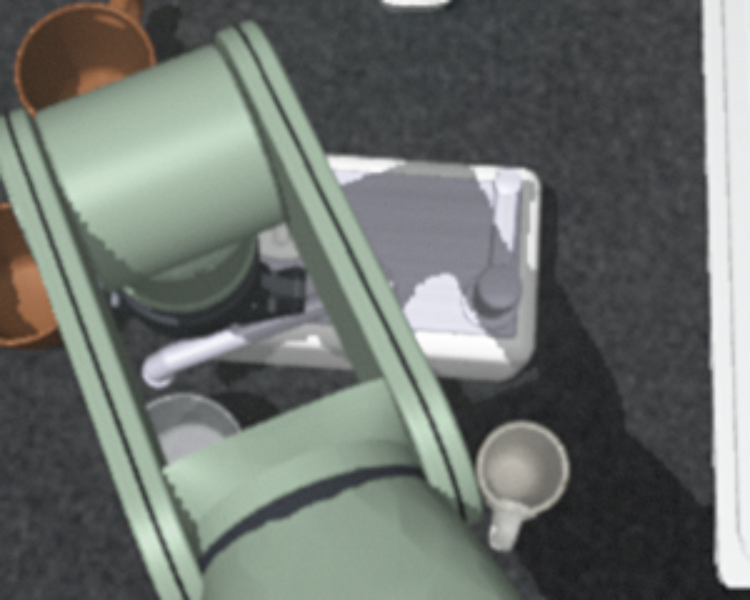

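The spout is turning with the finger (nozzle at crop (157,367), q≈1.15), and the filter and vessels have not moved. I continue along the arc.

Emit:
move_arm(
  targets=[
    {"tx": 0.06,"ty": -0.015,"tz": 0.01,"ax": 0,"ay": 0,"az": 0,"grip": 0},
    {"tx": 0.057,"ty": -0.02,"tz": 0,"ax": 0,"ay": 0,"az": 0,"grip": 0},
    {"tx": 0.054,"ty": -0.029,"tz": 0,"ax": 0,"ay": 0,"az": 0,"grip": 0},
    {"tx": 0.05,"ty": -0.035,"tz": 0,"ax": 0,"ay": 0,"az": 0,"grip": 0},
    {"tx": 0.046,"ty": -0.041,"tz": 0,"ax": 0,"ay": 0,"az": 0,"grip": 0},
  ],
)

```text
time: 3.65
ee_pos: [0.4849, 0.3125, 0.1313]
tcp_rot: [3.142, 0.0, -3.141]
contact_force: [1.4, 0.6, -0.2]
grip_width: -0.0
grasp_force: 0.5
```

Run:
```python
from h import *
d=snap('top','t2');s=snap('side','s2')
c=np.hstack([cv2.resize(d['frame'][200:400,220:420],(400,400)),cv2.resize(s['frame'][180:380,230:430],(400,400))])
cv2.imwrite('pics/t2c.png',c[:,:,::-1])
```

```text
(no output)
```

View pics/t2c.png

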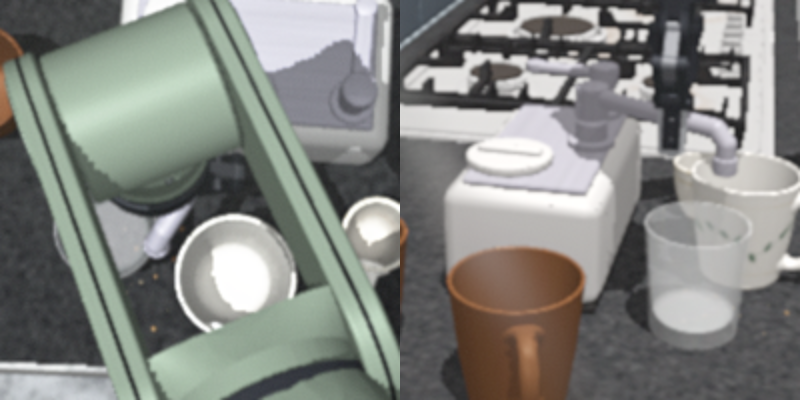

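The nozzle is at crop (155,247), q≈0.55, and nothing else has moved. I go on to q≈0.15, then look.

Emit:
move_arm(
  targets=[
    {"tx": 0.04,"ty": -0.045,"tz": 0,"ax": 0,"ay": 0,"az": 0,"grip": 0},
    {"tx": 0.033,"ty": -0.05,"tz": 0,"ax": 0,"ay": 0,"az": 0,"grip": 0},
    {"tx": 0.028,"ty": -0.05,"tz": 0,"ax": 0,"ay": 0,"az": 0,"grip": 0},
    {"tx": 0.02,"ty": -0.04,"tz": 0,"ax": 0,"ay": 0,"az": 0,"grip": 0},
    {"tx": 0,"ty": 0,"tz": 0,"ax": 0,"ay": 0,"az": 0,"grip": 0},
  ],
)

```text
time: 4.38
ee_pos: [0.4607, 0.2752, 0.1311]
tcp_rot: [-3.141, -0.001, 3.141]
contact_force: [-0.6, -0.0, 0.4]
grip_width: -0.0
grasp_force: 0.0
```

Run:
```python
from h import *
d=snap('top','t3');s=snap('side','s3')
c=np.hstack([cv2.resize(d['frame'][200:400,220:420],(400,400)),cv2.resize(s['frame'][180:380,230:430],(400,400))])
cv2.imwrite('pics/t3c.png',c[:,:,::-1])
```

```text
(no output)
```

View pics/t3c.png

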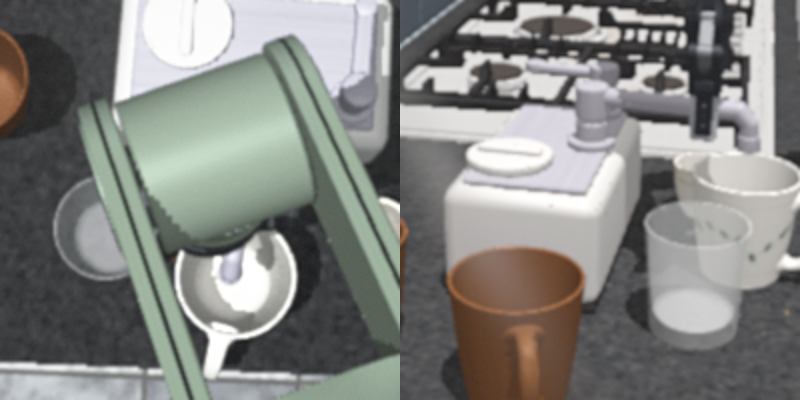

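The nozzle is now over the mug, at crop (231,275), px (335.5,337.5).

Run:
```python
from h import *
d=load('t3')
w=plane(d,[(335.5,337)],.14)[0]; P=np.array([.5565,.24]); v=w[:2]-P; print(w,np.hypot(*v),np.arctan2(v[1],-v[0]))
o=get_obs(); print(o['ee_pos'],o['tcp_rot'])
```

```text
[0.42226083 0.25493017 0.14      ] 0.13506688954793836 0.11076545938589319
[0.46121774 0.27580918 0.13119562] [-3.14138967e+00 -4.34514463e-04  3.14151907e+00]
```

Outlet is about 6 mm from the mouth centre, well inside 25 mm. Next I back off sideways, rise, and go over to the lever.

Emit:
move_arm(
  targets=[
    {"tx": 0,"ty": 0.1,"tz": 0,"ax": 0,"ay": 0,"az": 0,"grip": 0},
    {"tx": 0,"ty": 0.02,"tz": -0.1,"ax": 0,"ay": 0,"az": 0,"grip": 0},
    {"tx": 0,"ty": 0,"tz": -0.25,"ax": 0,"ay": 0,"az": 0,"grip": 0},
    {"tx": 0,"ty": 0,"tz": -0.15,"ax": 0,"ay": 0,"az": 0,"grip": 0},
    {"tx": 0,"ty": 0,"tz": 0,"ax": 0,"ay": 0,"az": 0,"grip": 0},
  ],
)

```text
time: 5.1
ee_pos: [0.4633, 0.3024, 0.2348]
tcp_rot: [3.138, 0.007, -3.14]
contact_force: [0.6, -0.5, -0.2]
grip_width: -0.0005
grasp_force: 0.0
```

Emit:
move_arm(
  targets=[
    {"tx": -0.185,"ty": -0.12,"tz": 0,"ax": 0,"ay": 0,"az": 0,"grip": 0},
    {"tx": -0.185,"ty": -0.12,"tz": 0,"ax": 0,"ay": 0,"az": 0,"grip": 0},
    {"tx": -0.185,"ty": -0.12,"tz": 0,"ax": 0,"ay": 0,"az": 0,"grip": 0},
    {"tx": -0.185,"ty": -0.115,"tz": 0,"ax": 0,"ay": 0,"az": 0,"grip": 0},
    {"tx": 0,"ty": 0,"tz": 0,"ax": 0,"ay": 0,"az": 0,"grip": 0},
  ],
)

```text
time: 5.72
ee_pos: [0.6107, 0.2036, 0.2286]
tcp_rot: [-3.141, -0.003, 3.139]
contact_force: [0.0, 0.4, -1.0]
grip_width: 0.0002
grasp_force: 0.0
```

Run:
```python
from h import *
d=snap('top','t4');s=snap('side','s4')
c=np.hstack([cv2.resize(d['frame'][180:400,230:450],(400,400)),cv2.resize(s['frame'][180:380,230:430],(400,400))])
cv2.imwrite('pics/t4c.png',c[:,:,::-1])
print(get_obs()['ee_pos'],get_obs()['contact_force'])
```

```text
[0.60845754 0.20550276 0.22903904] [-0.50146452 -0.1646487   0.00788543]
```

View pics/t4c.png

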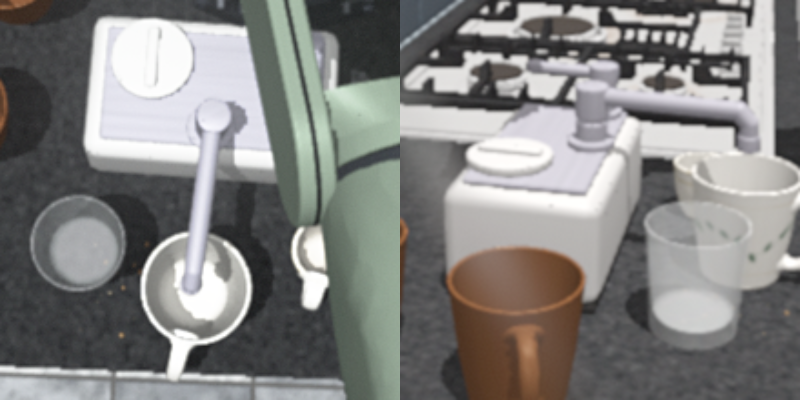

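The outlet stands over the mug (nozzle crop (190,283), mouth centre (197,287)), the filter has not moved and the finger is clear. Next I descend beside the lever.

Emit:
move_arm(
  targets=[
    {"tx": 0,"ty": 0,"tz": 0.13,"ax": 0,"ay": 0,"az": 0,"grip": 0},
    {"tx": 0,"ty": 0,"tz": 0.13,"ax": 0,"ay": 0,"az": 0,"grip": 0},
    {"tx": 0,"ty": 0,"tz": 0.13,"ax": 0,"ay": 0,"az": 0,"grip": 0},
    {"tx": 0,"ty": 0,"tz": 0.1,"ax": 0,"ay": 0,"az": 0,"grip": 0},
    {"tx": 0,"ty": 0,"tz": 0,"ax": 0,"ay": 0,"az": 0,"grip": 0},
  ],
)

```text
time: 6.45
ee_pos: [0.6069, 0.2056, 0.1307]
tcp_rot: [-3.141, -0.005, -3.14]
contact_force: [-0.1, 0.4, -1.0]
grip_width: 0.0001
grasp_force: 0.0
```

Run:
```python
from h import *
o=get_obs(); p=o['ee_pos'];print(p,o['contact_force'])
P=np.array([.559,.165]); prev=p[:2]
for q in np.arange(.1,1.56,.18):
    off=.023-.004*q/1.5
    w=P+.052*np.array([np.cos(q),-np.sin(q)])+off*np.array([np.sin(q),np.cos(q)])
    d=w-prev; print(round(q,2),w.round(3),'tx %.3f ty %.3f'%(-d[0]/.2,d[1]/.2)); prev=w
```

```text
[0.60692316 0.20557918 0.13073582] [-0.14696265  0.4268033  -1.014265  ]
0.1 [0.613 0.182] tx -0.030 ty -0.116
0.28 [0.615 0.172] tx -0.011 ty -0.052
0.46 [0.615 0.161] tx -0.001 ty -0.053
0.64 [0.613 0.151] tx 0.009 ty -0.052
0.82 [0.61  0.141] tx 0.019 ty -0.049
1.0 [0.604 0.132] tx 0.027 ty -0.045
1.18 [0.597 0.124] tx 0.035 ty -0.039
1.36 [0.589 0.118] tx 0.042 ty -0.031
1.54 [0.579 0.114] tx 0.047 ty -0.023
```

Emit:
move_arm(
  targets=[
    {"tx": -0.03,"ty": -0.06,"tz": 0,"ax": 0,"ay": 0,"az": 0,"grip": 0},
    {"tx": -0.01,"ty": -0.06,"tz": 0,"ax": 0,"ay": 0,"az": 0,"grip": 0},
    {"tx": 0,"ty": -0.05,"tz": 0,"ax": 0,"ay": 0,"az": 0,"grip": 0},
    {"tx": 0,"ty": -0.05,"tz": 0,"ax": 0,"ay": 0,"az": 0,"grip": 0},
    {"tx": 0.01,"ty": -0.05,"tz": 0,"ax": 0,"ay": 0,"az": 0,"grip": 0},
  ],
)

```text
time: 7.08
ee_pos: [0.6154, 0.1506, 0.1336]
tcp_rot: [3.141, 0.0, -3.142]
contact_force: [0.1, 2.8, 0.5]
grip_width: 0.0001
grasp_force: 1.2
```

Emit:
move_arm(
  targets=[
    {"tx": 0.02,"ty": -0.05,"tz": 0,"ax": 0,"ay": 0,"az": 0,"grip": 0},
    {"tx": 0.027,"ty": -0.045,"tz": 0,"ax": 0,"ay": 0,"az": 0,"grip": 0},
    {"tx": 0.035,"ty": -0.04,"tz": 0,"ax": 0,"ay": 0,"az": 0,"grip": 0},
    {"tx": 0.02,"ty": -0.02,"tz": 0,"ax": 0,"ay": 0,"az": 0,"grip": 0},
    {"tx": 0,"ty": 0,"tz": 0,"ax": 0,"ay": 0,"az": 0,"grip": 0},
  ],
)

```text
time: 7.7
ee_pos: [0.5944, 0.1191, 0.1332]
tcp_rot: [-3.14, -0.001, 3.142]
contact_force: [-0.3, -0.9, 0.7]
grip_width: -0.0002
grasp_force: 0.0
```

Run:
```python
from h import *
d=snap('top','t5');s=snap('side','s5')
c=np.hstack([cv2.resize(d['frame'][180:400,270:490],(400,400)),cv2.resize(s['frame'][180:380,230:430],(400,400))])
cv2.imwrite('pics/t5c.png',c[:,:,::-1])
print(get_obs()['ee_pos'],get_obs()['contact_force'])
```

```text
[0.59472194 0.11949494 0.13319014] [0.09708887 0.08245613 0.9997305 ]
```

View pics/t5c.png

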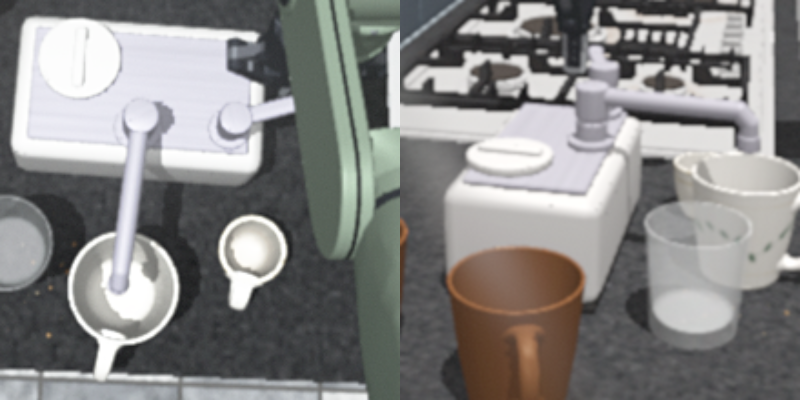

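The lever now points at φ≈1.29 (crop (235,120) to (295,103)), joint about 1.24. The spout still stands over the mug. I take slow small steps to the stop, watching the force.

Emit:
move_arm(
  targets=[
    {"tx": 0.015,"ty": -0.005,"tz": 0,"ax": 0,"ay": 0,"az": 0,"grip": 0},
    {"tx": 0.015,"ty": -0.005,"tz": 0,"ax": 0,"ay": 0,"az": 0,"grip": 0},
    {"tx": 0.01,"ty": 0,"tz": 0,"ax": 0,"ay": 0,"az": 0,"grip": 0},
    {"tx": 0,"ty": 0,"tz": 0,"ax": 0,"ay": 0,"az": 0,"grip": 0},
  ],
)

```text
time: 8.3
ee_pos: [0.587, 0.1179, 0.1335]
tcp_rot: [-3.141, 0.0, -3.141]
contact_force: [1.8, -0.9, -0.0]
grip_width: 0.0003
grasp_force: 0.8
```

Emit:
move_arm(
  targets=[
    {"tx": 0.01,"ty": 0,"tz": 0,"ax": 0,"ay": 0,"az": 0,"grip": 0},
    {"tx": 0,"ty": 0,"tz": 0,"ax": 0,"ay": 0,"az": 0,"grip": 0},
  ],
)

```text
time: 8.55
ee_pos: [0.585, 0.1181, 0.1335]
tcp_rot: [-3.142, 0.0, -3.141]
contact_force: [1.4, -0.5, 0.6]
grip_width: 0.0003
grasp_force: 0.9
```

Emit:
move_arm(
  targets=[
    {"tx": 0.008,"ty": 0,"tz": 0,"ax": 0,"ay": 0,"az": 0,"grip": 0},
    {"tx": 0,"ty": 0,"tz": 0,"ax": 0,"ay": 0,"az": 0,"grip": 0},
  ],
)

```text
time: 8.8
ee_pos: [0.5833, 0.1181, 0.1334]
tcp_rot: [3.142, 0.0, -3.141]
contact_force: [1.7, -1.0, 0.5]
grip_width: 0.0001
grasp_force: 0.9
```

Run:
```python
from h import *
d=snap('top','t6')
f=d['frame']; cv2.imwrite('pics/t6c.png',cv2.resize(f[200:350,340:490],(600,600),interpolation=cv2.INTER_CUBIC)[:,:,::-1])
print(get_obs()['ee_pos'],get_obs()['contact_force'])
```

```text
[0.58333021 0.11812    0.13336085] [ 2.08152958 -0.72902781  1.44587424]
```

View pics/t6c.png

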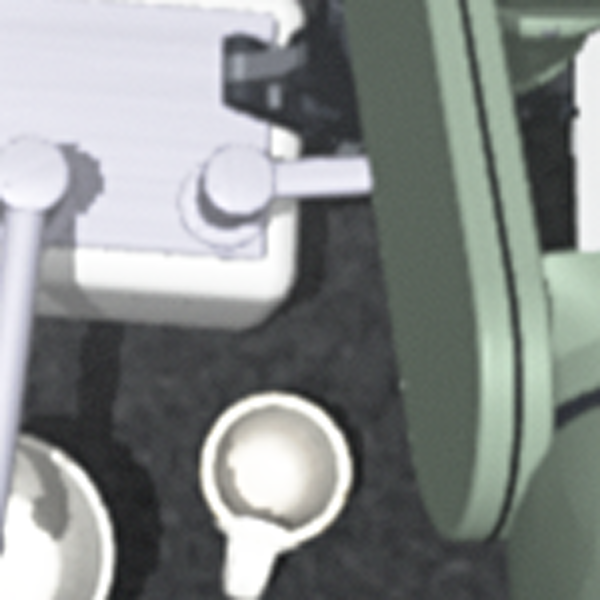

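The lever is at slope ~0.07, joint ≈1.43. The force is still light (2 N), so I make two more tiny steps toward the stop.

Emit:
move_arm(
  targets=[
    {"tx": 0.008,"ty": 0,"tz": 0,"ax": 0,"ay": 0,"az": 0,"grip": 0},
    {"tx": 0,"ty": 0,"tz": 0,"ax": 0,"ay": 0,"az": 0,"grip": 0},
  ],
)

```text
time: 9.1
ee_pos: [0.5817, 0.1181, 0.1333]
tcp_rot: [3.142, -0.0, -3.141]
contact_force: [2.3, -2.4, 0.4]
grip_width: -0.0002
grasp_force: 0.9
```

Emit:
move_arm(
  targets=[
    {"tx": 0.006,"ty": 0,"tz": 0,"ax": 0,"ay": 0,"az": 0,"grip": 0},
    {"tx": 0,"ty": 0,"tz": 0,"ax": 0,"ay": 0,"az": 0,"grip": 0},
  ],
)

```text
time: 9.35
ee_pos: [0.5804, 0.1181, 0.1332]
tcp_rot: [3.142, -0.0, -3.141]
contact_force: [1.3, -0.7, 0.8]
grip_width: 0.0003
grasp_force: 0.9
```

Emit:
move_arm(
  targets=[
    {"tx": -0.1,"ty": 0,"tz": 0,"ax": 0,"ay": 0,"az": 0,"grip": 0},
    {"tx": 0,"ty": 0,"tz": -0.2,"ax": 0,"ay": 0,"az": 0,"grip": 0},
    {"tx": 0,"ty": 0,"tz": -0.3,"ax": 0,"ay": 0,"az": 0,"grip": 0},
    {"tx": 0,"ty": -0.3,"tz": 0,"ax": 0,"ay": 0,"az": 0,"grip": 0},
    {"tx": 0,"ty": -0.3,"tz": 0,"ax": 0,"ay": 0,"az": 0,"grip": 0},
  ],
)

```text
time: 9.98
ee_pos: [0.6002, -0.0018, 0.2341]
tcp_rot: [3.141, 0.0, -3.139]
contact_force: [0.5, -0.0, 0.8]
grip_width: 0.0001
grasp_force: 0.0
```

Emit:
move_arm(
  targets=[
    {"tx": 0,"ty": -0.3,"tz": 0,"ax": 0,"ay": 0,"az": 0,"grip": 0},
    {"tx": 0,"ty": 0,"tz": 0,"ax": 0,"ay": 0,"az": 0,"grip": 0},
    {"tx": 0,"ty": 0,"tz": 0,"ax": 0,"ay": 0,"az": 0,"grip": 0},
  ],
)

```text
time: 10.35
ee_pos: [0.5998, -0.0614, 0.2325]
tcp_rot: [3.14, -0.002, 3.141]
contact_force: [-0.2, 0.7, 0.8]
grip_width: -0.0
grasp_force: 0.0
```

Run:
```python
from h import *
d=snap('top','t7')
f=d['frame']; cv2.imwrite('pics/t7c.png',cv2.resize(f[180:390,250:460],(600,600),interpolation=cv2.INTER_CUBIC)[:,:,::-1])
print(get_obs()['ee_pos'],get_obs()['contact_force'])
```

```text
[ 0.59999511 -0.0607068   0.23268177] [-0.24107464  0.33425593 -0.09132502]
```

View pics/t7c.png

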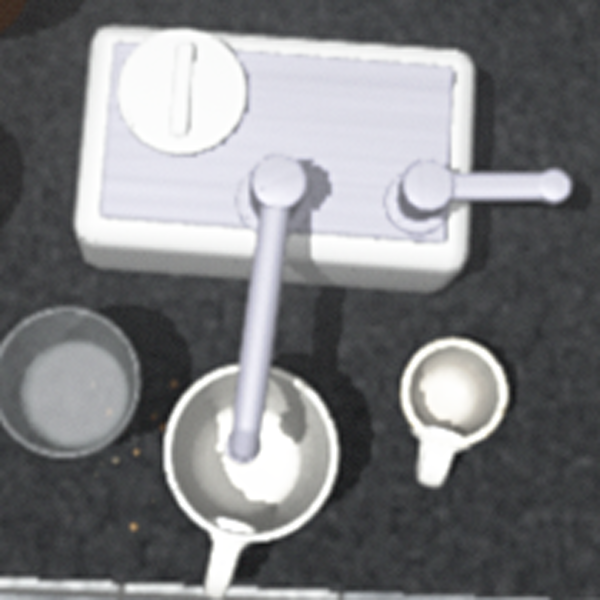

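The lever lies along (455,186)–(555,186), about 0.06 rad short of the filter's y axis, so the joint is ≈1.5, the open stop. The nozzle (243,443) stands over the mug centre (251,452), and the arm is clear of everything.

```bash
python3 -c "
from station import *
print(close_job())"
```

```text
the job is handed in; nothing more can be done
None
```

I swung the spout over the large mug (outlet about 6 mm from the mouth centre), then turned the tap lever to its open stop (about 1.5 rad by the final picture), with the other things showing no visible shift. I handed the job in at about 10 s; the call returned no verdict.

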